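# Shift the saw's feed drive into reverse past the lockout collar

### The arm

A 6-joint arm with a two-finger parallel gripper is mounted at the origin on a cart in front of the work surface, level with it; the furniture and walls round the work are solid. World frame = base frame: x ahead of the robot, y to its left, z up, the work surface at z = 0. Lengths are in mm, angles in rad, forces in N, time in s.
With the tool pointing down it reaches from about 300 to 875 mm from the base axis. Payload 4.2 kg.
Tool frame: the origin (TCP) lies at the very end of the fingers, on their centre line; the grasp point (between the pads) lies 19 mm behind it; z points along the fingers, y is the line along which they close (so a half turn about z gives the same grasp; the last joint's range is limited). The gripper opens to 85 mm and grips with 20 to 120 N. Pads are 22 mm wide; open, the fingers measure 114 mm over their backs; the gripper's body (76 mm by 85 mm) begins 54 mm behind the grasp point. The pads swing forward as they close: fully open they stand 13 mm farther back than shut.
Start: joints at [-1.365, 0.32, 1.565, -0, 1.257, -0.02], TCP at [128.736, -560.418, 231.338] pointing down, gripper open.
Joint ranges: [-3.11, 3.11], [-0.84, 2.01], [0.21, 2.61], [-1.34, 4.49], [0.05, 2.63], [-2.56, 2.56]. Speed limits (rad/s): [2.57, 2.57, 3.14, 3.14, 3.14, 3.14].

### API

Orientations are given as a unit quaternion [x, y, z, w].
In Python, from workcell import arm, eoat, cams, telemetry gives the robot as it stands. Calls block until the motion is done:
- arm.reach(position, orientation): joint-space move of the TCP to a pose.
- arm.move_linear(position, feed=150, rotation=None): straight line of the TCP; rotation=None keeps the orientation; feed is the mean speed in mm/s.
- arm.move_joints(angles): joint-space move.
- eoat.set_gripper(opening): opening from 0.0 (shut) to 1.0 (fully open); the grip force is fixed at half the most; returns when the fingers have stopped.
- arm.wait(seconds).
- arm.inverse_kinematics(position, orientation): joint angles nearest the present ones, or None.
- cams.capture(name): name is "scene" or "side" or "wrist"; returns the picture (384x512x3 uint8, red, green, blue); there is no depth.
- cams.camera_model(name): a dict with "K" (3x3 intrinsics, pixels), "cam_to_world" (4x4, takes a point from camera to world coordinates); the wrist camera has in their place "hand_eye" (4x4, takes a point from camera to tool coordinates, whose origin is the TCP and whose axes are the flange's). Camera axes: x right, y down, z forward; pixel columns grow to the right and rows downward; lengths in mm; the calibration is good to about 2 mm. A picture is of the moment at which its call begins: read the wrist's pose just before it. camera_model takes no time and is no camera call.
A pose or a line that the arm cannot do raises arm.MotionError and nothing moves.
- arm.hand_in(): hands the job in; it is judged then, once.
Readings, each from a call of its own:
- telemetry.read_t(): time.
- telemetry.read_q(): joint angles.
- telemetry.read_qd(): joint speeds.
- telemetry.read_effort(): joint torques, N m.
- telemetry.read_eef_pos(): TCP position.
- telemetry.read_tcp_rot(): TCP orientation.
- telemetry.read_ft_force(): force on the tool from outside, world axes, zero at the start.
- telemetry.read_torque(): the same for the moment, N m.
- telemetry.read_gripper_width(): opening from 0.0 (shut) to 1.0 (fully open).
- telemetry.read_grip_force(): force on a finger pad.
Only numpy, scipy, OpenCV 4.12 (cv2) and the standard library are available. Lean on these libraries where they do the work, as an engineer would, in place of code of your own. Each camera call takes 0.05 s, during which the arm holds its last target. There are 200 camera calls.

### The job

Put the feed drive on the saw table into reverse: lift the lockout collar on its shift lever, pull the lever forward past the gate's rib, and let the collar drop fully home in the reverse notch behind the rib so that the lever is locked there. The notch has to be felt for, as the gate is set differently each time. Leave the things lying around the drive where they are, and let go of the lever at the end.

Things in the scene. Friction and masses are not known exactly. Their poses are not given: they have to be found in the camera images.
- feed_drive: Grey feed drive, fixed to the saw table. Origin on the table (z = 0) straight below the lever's hinge; x points to the drive's back, y to its left, z up. Base plate 170x100x12 mm, from x = -60 to 110 mm; column at x = 48 to 102 mm; rubber roller, radius 44 mm, at x = 75, y = -62 to -92 mm. The lever swings in the drive's x-z plane.
- motor_edge (a point): Lower front edge of the motor, 249 mm up and 14 mm in front of the hinge. The motor (radius 48 mm, along x) overhangs the lever from here to the back, so a vertical gripper has no room at the start: lean it back towards the robot by 20 to 50 degrees, fingers pointing down and forward. Ahead of this edge (drive's -x) nothing is above the lever.
- lever_hinge (a point): Middle of the lever's hinge axis (the drive's y axis), 70 mm up. About it sits the steel gate, reaching 57 mm from the hinge: a rib, then the reverse notch. The gate's setting is not given and differs each time: the notch's middle lies at a lever angle of 0.70 to 0.94, with 0.03 rad play either side. At 0.61 the collar is always over the rib.
- shift_lever (a joint): Lever angle from upright, rad; grows as it is pulled forward (drive's -x). Range 0 to 1.1, start 0.17 to 0.28. It stays where it is left (friction 0.3 N m). 13 mm stem with an end cap. Collar down, the rib stops it at 0.32 to 0.56. With a released collar riding on the rib it can be pulled on; at the notch the collar drops by itself and the lever then stops hard.
- shift_collar (a joint): Lift of the lockout collar along the lever, m: 0 = fully down, 0.0095 = top of its travel, just under the cap. From 0.0066 up its tongues clear the gate's rib; resting on the rib it reads 0.005 to 0.0065. A spring presses it down with 3 N (down) to 4.5 N (up).
- collar_mid (a point): Middle of the lockout collar: bright ribbed metal sleeve, 32 mm in diameter, 20 mm long, coaxial with the lever; 100 mm from the hinge along the lever when down, moves with the collar. Two flat tongues run from it down the lever's sides into the gate (to 50 mm from the hinge).
- cap_mid (a point): Middle of the lever's black end cap, 26 mm in diameter, 12 mm thick, coaxial with the lever, 127 mm from the hinge. 11 mm of bare stem lie between it and the collar when the collar is down, 5 mm when the collar rests on the rib; the fingertips alone can pinch the cap without touching the collar.
- pliers: Bystander: grey-gripped combination pliers, 57x185x12 mm, lying in front of the drive. Origin at the centre of its underside.
- hex_bolt: Bystander: bolt, 15x51x13 mm, lying to the left of the drive's base. Origin at the centre of its underside.
- tape: Bystander: tape measure, 32x79x67 mm, standing to the left of the drive. Origin at the centre of its underside.
- offcut: Bystander: small pine offcut, 38x75x22 mm, lying to the right of the drive. Origin at the centre of its underside.
- salve_jar: Bystander: small jar with a white lid, 47x47x44 mm, at the front left of the table. Origin at the centre of its underside.
- bit_box: Bystander: dark blue drill bit case, 55x100x27 mm, at the front left of the table. Origin at the centre of its underside.
- bearing: Bystander: pillow block bearing, 32x50x52 mm, at the left edge of the table. Origin at the centre of its underside.

How it is judged:
By the outcome, as a careful person would: the job done as asked, in the order asked, and still so for the second after the job is handed in, with the robot touching nothing.
It also fails if it takes over 40 s, if anything falls off the work surface, if the arm or the gripper's body presses on something with over 40 N, if the wrist force passes 120 N, or if a joint passes its speed limit or range.

## Working session

There is one attempt and no reset: what is moved stays moved. The work goes in short steps, each a Python script; the robot and the scene stay as the last script left them, time stands still between calls to the robot, and variables do not carry over. Pictures are saved under pics/ and viewed, at most 10 in all, crops included, and the job is handed in when it is done.

```bash
mkdir -p pics
python3 - <<'E'
from workcell import arm,eoat,cams,telemetry
import cv2,numpy as np
for n in("scene","side"):
    im=cams.capture(n); cv2.imwrite(f"pics/{n}0.png",cv2.resize(im[:,:,::-1],(800,600),interpolation=cv2.INTER_CUBIC))
    m=cams.camera_model(n); print(n,np.round(m["K"],1).tolist(),np.round(m["cam_to_world"],3).tolist())
m=cams.camera_model("wrist");print(np.round(m["K"],1).tolist(),np.round(m["hand_eye"],3).tolist())
print(telemetry.read_tcp_rot(),telemetry.read_t())
E
```

```text
scene [[488.1, 0.0, 247.5], [0.0, 488.1, 190.7], [0.0, 0.0, 1.0]] [[0.817, -0.261, 0.513, -145.038], [-0.576, -0.373, 0.727, -865.773], [0.001, -0.89, -0.456, 769.61], [0.0, 0.0, 0.0, 1.0]]
side [[464.6, 0.0, 257.4], [0.0, 464.6, 191.4], [0.0, 0.0, 1.0]] [[0.967, -0.15, 0.207, 304.985], [-0.256, -0.592, 0.764, -738.247], [0.008, -0.792, -0.611, 860.897], [0.0, 0.0, 0.0, 1.0]]
[[281.1, 0.0, 252.4], [0.0, 281.1, 190.1], [0.0, 0.0, 1.0]] [[-0.0, -0.964, -0.268, 66.493], [1.0, -0.001, 0.0, -0.135], [-0.001, -0.268, 0.964, -143.091], [0.0, 0.0, 0.0, 1.0]]
[ 9.93632910e-01  1.12663165e-01 -7.68682773e-05 -8.03145043e-04] 0.1
```

View pics/scene0.png

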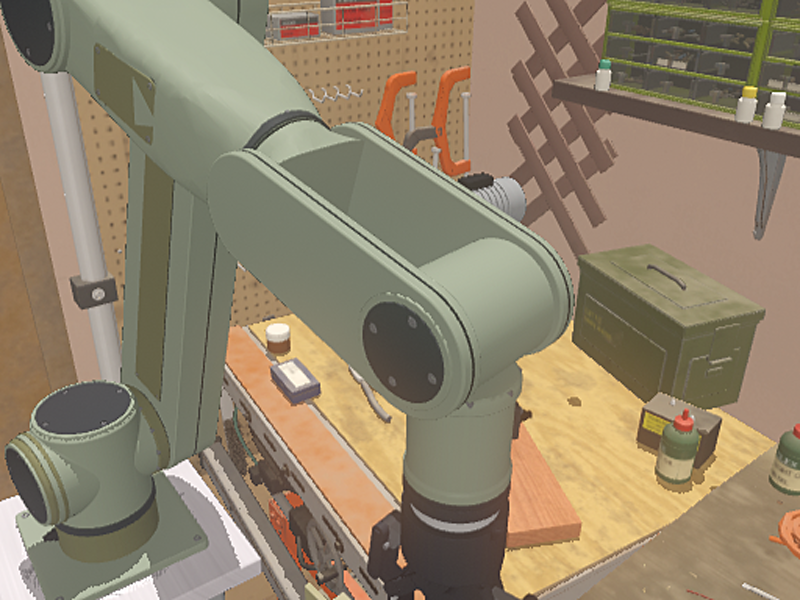

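View pics/side0.png

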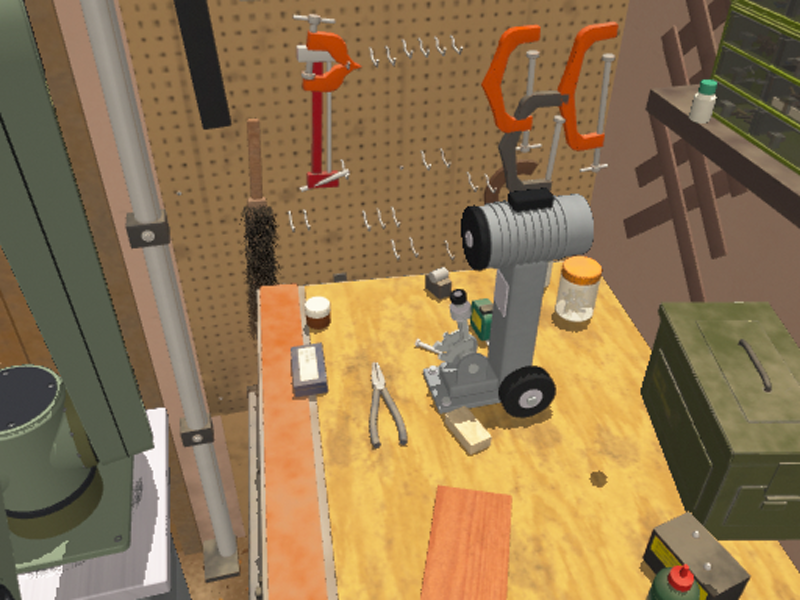

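The scene view is blocked by the arm. The side view shows the drive, with the cap at (459,297), the collar at (461,313) and the roller hub at (538,397). I'll enlarge the drive and cast rough rays.

```bash
cat > h.py <<'E'
from workcell import arm,eoat,cams,telemetry
import cv2,numpy as np
from scipy.spatial.transform import Rotation as R
def ray(n,px,T=None):
    m=cams.camera_model(n); K=np.array(m["K"]); T=np.array(m["cam_to_world"]) if T is None else T
    d=T[:3,:3]@np.linalg.solve(K,[px[0],px[1],1.]); return T[:3,3],d/np.linalg.norm(d)
def onz(n,px,z,T=None):
    o,d=ray(n,px,T); return o+d*(z-o[2])/d[2]
def proj(n,P,T=None):
    m=cams.camera_model(n); K=np.array(m["K"]); T=np.array(m["cam_to_world"]) if T is None else T
    p=K@(T[:3,:3].T@(np.array(P)-T[:3,3])); return p[:2]/p[2]
def wristT():
    T=np.eye(4); T[:3,:3]=R.from_quat(telemetry.read_tcp_rot()).as_matrix(); T[:3,3]=telemetry.read_eef_pos()
    return T@np.array(cams.camera_model("wrist")["hand_eye"])
E
python3 - <<'E'
from h import *
s=1.5625
for nm,p,z in(("cap",(459,297),195),("collar",(461,313),169),("hub",(538,397),44),("basefront",(437,411),0),("motorfront",(468,240),297),("pliers",(380,405),6),("jar",(318,300),44),("offcut",(468,430),22)):
    print(nm,np.round(onz("side",np.array(p)/s,z)))
im=cams.capture("side")[165:275,255:365]
cv2.imwrite("pics/side1.png",cv2.resize(im[:,:,::-1],(594,594),interpolation=cv2.INTER_CUBIC))
E
```

```text
cap [616.  79. 195.]
collar [618.  72. 169.]
hub [725. -12.  44.]
basefront [576.  39.   0.]
motorfront [623.  78. 297.]
pliers [489.  69.   6.]
jar [432. 320.  44.]
offcut [604. -31.  22.]
```

View pics/side1.png

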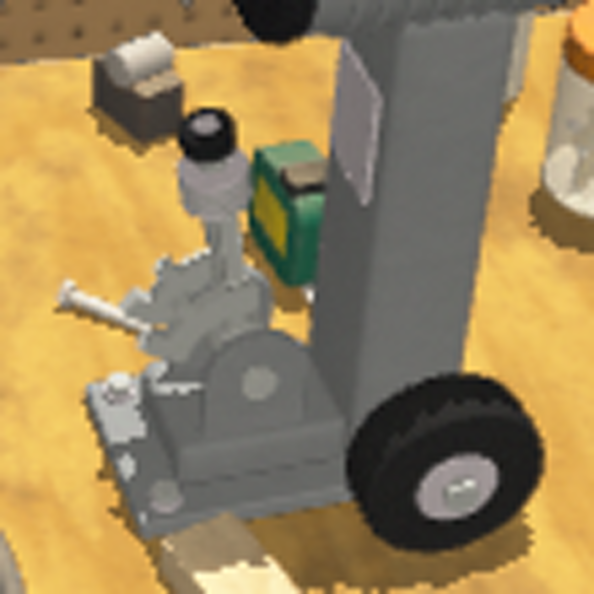

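The crop (5.4×) shows the black cap at (208,135), the collar at (215,180), the base front corners at (90,388) and (145,525), and the roller hub at (457,487). The right boss of the hinge is at (260,383). I'll get the yaw from these, then move the arm to a look pose.

Run:
```python
from h import *
c=lambda x,y:(255+x/5.4,165+y/5.4)
FL=onz("side",c(90,388),12);FR=onz("side",c(145,523),12);BR=onz("side",c(350,490),12)
print(FL,FR,BR,np.linalg.norm(FL-FR))
v=FL-FR; yaw=np.arctan2(v[1],v[0])-np.pi/2; w=BR-FR; print("yaw",yaw,np.arctan2(w[1],w[0]))
for yaw in(yaw,(yaw+np.arctan2(w[1],w[0]))/2):
    ex=np.array([np.cos(yaw),np.sin(yaw),0]);ey=np.array([-ex[1],ex[0],0]);mid=(FL+FR)/2
    O=mid+60*ex;O[2]=0
    # plane y=0 intersect for cap, collar
    for nm,p in(("cap",(208,135)),("capTop",(206,122)),("collar",(215,180))):
        o,d=ray("side",c(*p)); P=o+d*((O-o)@ey)/(d@ey); r=P-O-[0,0,70]; print(nm,P.round(1),"along x",r@ex,"z",r[2],"len",np.hypot(r@ex,r[2]),"ang",np.arctan2(-r@ex,r[2]))
    print(O,yaw,"hub proj",(proj("side",O+75*ex-92*ey+[0,0,44])-[255,165])*5.4,"motor edge",(proj("side",O-14*ex+[0,0,249])-[255,165])*5.4)
    
    print("hinge boss",(proj("side",O-25*ey+[0,0,70])-[255,165])*5.4)
```

```text
[579.45780408 124.06434209  12.        ] [578.78366315  30.40016879  12.        ] [678.59586972  26.80131276  12.        ] 93.66659930456159
yaw -0.007197301364718189 -0.03604065876234958
cap [614.1  77.  197.3] along x -25.064344131623773 z 127.29735495465297 len 129.74142717420438 ang 0.19440920192990765
capTop [612.7  77.  204.6] along x -26.40433169499653 z 134.64191165610748 len 137.20653448968986 ang 0.1936502926858001
collar [618.8  76.9 171.4] along x -20.2979340804086 z 101.36352076402193 len 103.37586502472865 ang 0.19763488050454242
[639.11917959  76.80042109   0.        ] -0.007197301364718189 hub proj [462.34569377 491.83082068] motor edge [239.68799225  34.36493842]
hinge boss [261.13474314 378.45701244]
cap [613.9  76.5 197.7] along x -25.24662566208216 z 127.70422198364622 len 130.17588263487863 ang 0.19517928571395726
capTop [612.5  76.5 205. ] along x -26.57883569929233 z 135.02885166059184 len 137.61985789815398 ang 0.1943535243267086
collar [618.6  76.4 171.8] along x -20.50838849904122 z 101.84392805705454 len 103.88830386967585 ang 0.19871324363521511
[639.10671275  75.93521768   0.        ] -0.021618980063533886 hub proj [461.23333952 495.34402027] motor edge [240.17504178  35.24356237]
hinge boss [260.98686273 379.83370734]
```

```bash
cat >> h.py <<'E'
O=np.array([639.,76.6,0]); yaw=-0.012
ex=np.array([np.cos(yaw),np.sin(yaw),0]);ey=np.array([-ex[1],ex[0],0]);ez=np.array([0,0,1.])
H=O+70*ez
def quat(a,flip=True):
    z=np.sin(a)*ex-np.cos(a)*ez; x=np.cos(a)*ex+np.sin(a)*ez
    if flip:x=-x
    return R.from_matrix(np.c_[x,np.cross(z,x),z]).as_quat()
def tcp(th,r,a,depth=19.,back=0.):
    """TCP so that point `depth` behind it lies at radius r on the lever at angle th"""
    z=np.sin(a)*ex-np.cos(a)*ez
    return H+r*(-np.sin(th)*ex+np.cos(th)*ez)+(depth-back)*z
E
python3 - <<'E'
from h import *
for flip in(1,0):
  for a0 in(.65,.75,.85):
    row=[]
    for th,r,da,b in((.2,100,0,110),(.2,100,0,0),(.2,108,0,0),(.4,108,.2,0),(.62,108,.42,0),(.62,108,.0,0)):
        q=arm.inverse_kinematics(tcp(th,r,a0+da,back=b),quat(a0+da,flip)); row.append(None if q is None else np.round(q,2).tolist())
    print(flip,a0,row)
  for th in(.6,.94): print(arm.inverse_kinematics(tcp(th,120,th,depth=0),quat(th,flip)))
print(arm.inverse_kinematics([400,-50,330],quat(.75,True)),arm.inverse_kinematics([400,-50,330],quat(.75,False)))
E
```

```text
1 0.65 [[0.18, 0.06, 2.05, -0.3, 0.4, -1.14], [0.15, 0.27, 2.05, -0.53, 0.2, -0.92], [0.15, 0.26, 2.05, -0.48, 0.22, -0.97], [0.18, 0.25, 2.24, 3.8, 0.24, 1.05], [0.22, 0.34, 2.43, 3.45, 0.71, 1.44], [0.17, 0.23, 2.15, -0.76, 0.16, -0.67]]
1 0.75 [[0.2, 0.04, 2.15, -0.61, 0.25, -0.82], None, None, [0.19, 0.28, 2.3, 3.57, 0.41, 1.3], [0.23, 0.4, 2.49, 3.42, 0.93, 1.5], [0.18, 0.23, 2.22, 4.3, 0.14, 0.55]]
1 0.85 [None, [0.17, 0.28, 2.19, 3.81, 0.22, 1.04], [0.17, 0.27, 2.19, 3.88, 0.21, 0.97], [0.2, 0.32, 2.36, 3.47, 0.6, 1.4], [0.23, 0.49, 2.54, 3.4, 1.15, 1.54], [0.19, 0.25, 2.29, 3.72, 0.28, 1.15]]
[ 0.17170745  0.17046278  2.1131815  -0.37595263  0.28476482 -1.05650758]
[0.23752635 0.23693271 2.45855345 3.55751762 0.51619634 1.35321812]
0 0.65 [[0.18, 0.06, 2.05, -0.3, 0.4, 2.0], [0.15, 0.27, 2.05, -0.53, 0.2, 2.22], [0.15, 0.26, 2.05, -0.48, 0.22, 2.18], [0.18, 0.25, 2.24, 3.8, 0.24, -2.09], [0.22, 0.34, 2.43, 3.45, 0.71, -1.7], [0.17, 0.23, 2.15, -0.76, 0.16, 2.47]]
0 0.75 [[0.2, 0.04, 2.15, -0.61, 0.25, 2.32], None, None, [0.19, 0.28, 2.3, 3.57, 0.41, -1.84], [0.23, 0.4, 2.49, 3.42, 0.93, -1.64], None]
0 0.85 [None, [0.17, 0.28, 2.19, 3.81, 0.22, -2.11], [0.17, 0.27, 2.19, 3.88, 0.21, -2.17], [0.2, 0.32, 2.36, 3.47, 0.6, -1.74], [0.23, 0.49, 2.54, 3.4, 1.15, -1.6], [0.19, 0.25, 2.29, 3.72, 0.28, -1.99]]
[ 0.17170745  0.17046278  2.1131815  -0.37595263  0.28476482  2.08508507]
[ 0.23752635  0.23693271  2.45855345  3.55751762  0.51619634 -1.78837454]
[-0.31421842 -0.35874101  2.18947072  0.35947811  0.61470895 -2.09295388] [-0.31421842 -0.35874101  2.18947072  0.35947811  0.61470895  1.04863877]
```

Run:
```python
from h import *
f=lambda q:None if q is None else np.round(q,2).tolist()
for b in(90,60,30): print(b,[f(arm.inverse_kinematics(tcp(.2,100,a,back=b),quat(a))) for a in(.9,.95,1.0)])
for th,r,a in((.2,108,.9),(.4,108,1.1),(.62,108,1.1),(.62,108,1.32)): print(th,a,f(arm.inverse_kinematics(tcp(th,r,a),quat(a))))
for th,a,b in((.62,.9,0),(.62,.9,60),(.75,.9,0),(.94,.94,0),(.94,.94,60)): print("cap",th,f(arm.inverse_kinematics(tcp(th,120,a,depth=0,back=b),quat(a))))
```

```text
90 [[0.22, 0.09, 2.29, 4.1, 0.22, 0.77], [0.22, 0.11, 2.33, 3.84, 0.3, 1.04], [0.23, 0.12, 2.38, 3.69, 0.4, 1.19]]
60 [[0.2, 0.16, 2.27, 3.89, 0.24, 0.97], [0.21, 0.17, 2.31, 3.71, 0.33, 1.16], [0.21, 0.19, 2.35, 3.61, 0.43, 1.27]]
30 [[0.19, 0.23, 2.25, 3.75, 0.27, 1.11], [0.19, 0.24, 2.29, 3.62, 0.37, 1.24], [0.2, 0.26, 2.32, 3.54, 0.46, 1.32]]
0.2 0.9 [0.18, 0.27, 2.22, 3.69, 0.28, 1.16]
0.4 1.1 [0.2, 0.34, 2.39, 3.44, 0.71, 1.44]
0.62 1.1 [0.22, 0.35, 2.45, 3.44, 0.77, 1.46]
0.62 1.32 [0.24, 0.53, 2.56, 3.39, 1.27, 1.56]
cap 0.62 [0.21, 0.19, 2.34, 3.71, 0.33, 1.16]
cap 0.62 [0.25, 0.05, 2.37, 4.06, 0.26, 0.83]
cap 0.75 [0.22, 0.2, 2.38, 3.67, 0.37, 1.22]
cap 0.94 [0.24, 0.24, 2.46, 3.56, 0.52, 1.35]
cap 0.94 [0.29, 0.08, 2.5, 3.75, 0.43, 1.18]
```

Run:
```python
from h import *
q=arm.inverse_kinematics(tcp(.2,100,.95,back=80),quat(.95))
q=np.array(q); print(q)
arm.move_joints([-1.365,-.3,2.0,0,.5,0])
arm.move_joints([-1.0,-.3,2.2,q[3],q[4],q[5]])
arm.move_joints([q[0],-.2,2.3,q[3],q[4],q[5]])
arm.move_joints(q)
print(telemetry.read_t(),telemetry.read_eef_pos(),telemetry.read_ft_force())
T=wristT(); np.save("T.npy",T)
for n in("scene","wrist"):
    im=cams.capture(n); cv2.imwrite(f"pics/{n}2.png",cv2.resize(im[:,:,::-1],(800,600),interpolation=cv2.INTER_CUBIC))
    TT=T if n=="wrist" else None
    print(n,[np.round(proj(n,P,TT)*1.5625).tolist() for P in(tcp(.195,127,0,0),tcp(.195,100,0,0),O-60*ex+50*ey+12*ez,O-60*ex-50*ey+12*ez)])
```

```text
[0.21785204 0.12870139 2.32662474 3.79088953 0.31152299 1.08036545]
7.1583 [569.97073525  77.14121217 204.46612025] [0.29235805 0.25205477 0.63251768]
scene [[430.0, 276.0], [432.0, 289.0], [397.0, 359.0], [429.0, 383.0]]
wrist [[396.0, 369.0], [396.0, 317.0], [491.0, 10.0], [301.0, 10.0]]
```

View pics/wrist2.png

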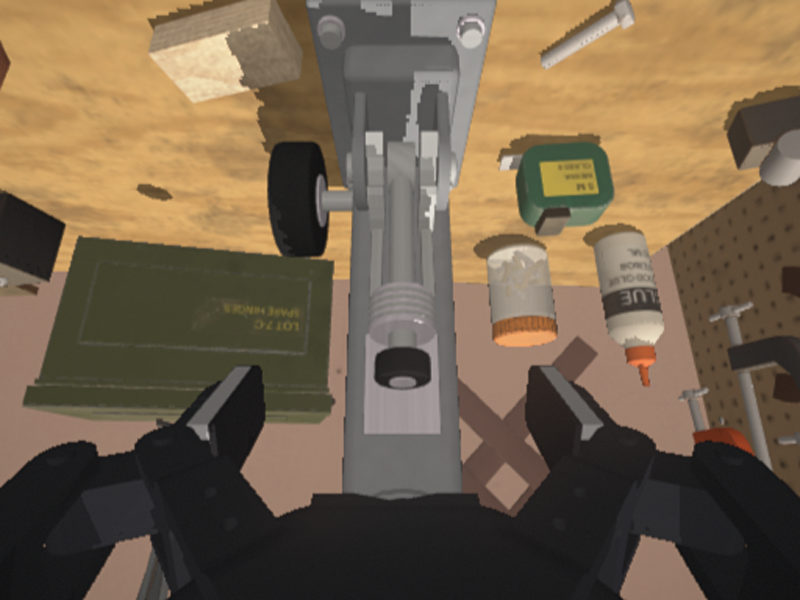

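View pics/scene2.png

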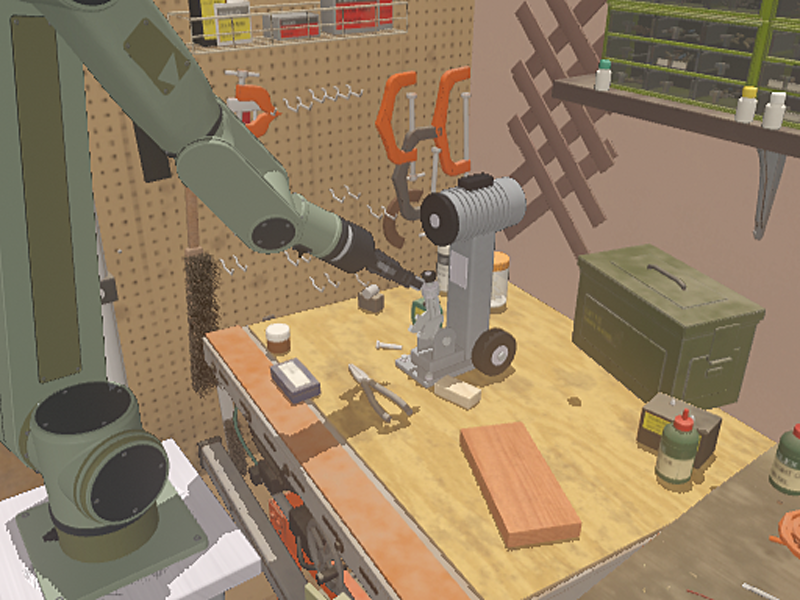

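The wrist view shows the cap at (402,368) and the collar at (402,311). The fingers centre on about x=395, so the lever sits about 2 mm further to +y. The scene view puts the cap where predicted. Now I'll grasp the collar and feel for the top of its travel.

```bash
sed -i 's/76.6,0/78.8,0/' h.py
cat >> h.py <<'E'
def frc(th):
    f=telemetry.read_ft_force(); u=-np.sin(th)*ex+np.cos(th)*ez; t=-np.cos(th)*ex-np.sin(th)*ez
    return np.round([f@u,f@t,f@ey],1)   # along lever, forward, left
E
python3 - <<'E'
from h import *
th,a=.195,.9
arm.move_linear(tcp(th,99,a,back=60),feed=80,rotation=quat(a))
arm.move_linear(tcp(th,99,a),feed=60); print("in",frc(th))
eoat.set_gripper(0.0); print("grip",telemetry.read_gripper_width()*85,telemetry.read_grip_force(),frc(th))
top=None
for l in np.arange(1,13,1.):
    arm.move_linear(tcp(th,99+l,a),feed=15); arm.wait(.1); f=frc(th); print(l,f,telemetry.read_eef_pos().round(1) if hasattr(telemetry.read_eef_pos(),'round') else '')
    if f[0]<-11: break
print(telemetry.read_t())
im=cams.capture("wrist");cv2.imwrite("pics/w3.png",im[:,:,::-1])
E
```

```text
in [-0.1 -0.6 -0.1]
grip 30.25052472418453 58.92819106578827 [2.8 1.9 4.9]
1.0 [-3.4 -2.1  5.8] [634.5  79.8 155.7]
2.0 [-2.9 -1.4  4.1] [634.2  79.8 156.6]
3.0 [-3.1 -1.9  4.9] [633.9  79.8 157.5]
4.0 [-4.3 -1.6  5.4] [633.7  79.8 158.4]
5.0 [-4.8 -1.6  5.8] [633.5  79.8 159.3]
6.0 [-4.2 -1.8  5.6] [633.3  79.8 160.3]
7.0 [-4.2 -2.1  4.9] [633.   79.8 161.2]
8.0 [-4.6 -1.7  6. ] [632.8  79.8 162.1]
9.0 [-4.3 -2.4  4.8] [632.6  79.8 163.1]
10.0 [-4.2 -3.1  5.8] [632.3  79.8 163.9]
11.0 [-4.5 -2.6  5. ] [632.1  79.8 164.9]
12.0 [-7.7 -2.7  4.7] [631.3  79.8 164.8]
13.575
```

View pics/w3.png

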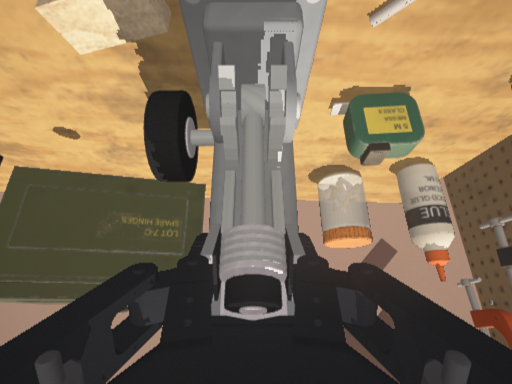

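The collar is up against the cap, and contact came between 11 and 12 mm in my scale. I'll back off to 10.2, swing to 0.61 and release.

Run:
```python
from h import *
th,a,r=.195,.9,99+10.2
arm.move_linear(tcp(th,r,a),feed=20); print(frc(th))
for t in np.linspace(.195,.615,9)[1:]:
    a=.9+(t-.195)*.9
    arm.move_linear(tcp(t,r,a),feed=50,rotation=quat(a)); f=frc(t); print(round(t,3),r,f)
    if f[0]<-8: r-=.5
    if abs(f[1])>25: print("blocked"); break
print(telemetry.read_t())
im=cams.capture("side")[165:275,225:335];cv2.imwrite("pics/s4.png",cv2.resize(im[:,:,::-1],(550,550)))
```

```text
[-4.5 -0.8  5. ]
0.248 109.2 [-5.1  1.1  6.2]
0.3 109.2 [-4.   1.4  5.7]
0.353 109.2 [-4.9  0.7  5.3]
0.405 109.2 [-4.8  0.9  5.6]
0.458 109.2 [-4.9  0.7  4. ]
0.51 109.2 [-4.9  1.5  5.6]
0.562 109.2 [-4.2  0.   4.1]
0.615 109.2 [-4.2  1.1  4.6]
15.8833
```

View pics/s4.png

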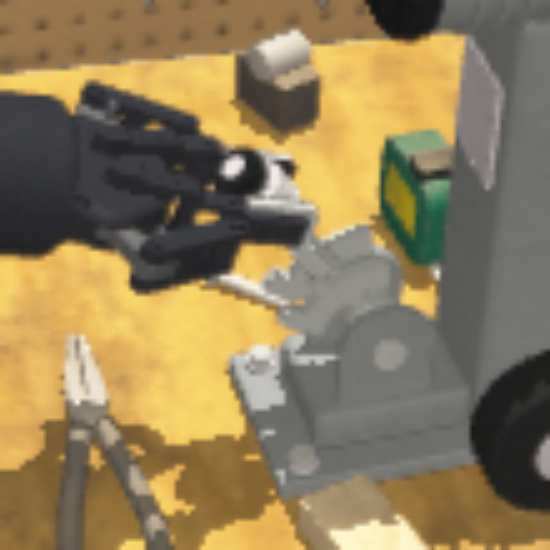

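The side view shows the lever pulled forward with the collar still gripped high. Next: release, back off, and pinch the cap with the fingertips.

Run:
```python
from h import *
t=.615;a=.9+(t-.195)*.9
eoat.set_gripper(1.0)
arm.move_linear(tcp(t,109.2,a,back=45),feed=120)
a=.92
arm.move_linear(tcp(t,122.5,a,depth=0,back=35),feed=120,rotation=quat(a))
T=wristT(); im=cams.capture("wrist")
cv2.imwrite("pics/w5.png",cv2.resize(im[:,:,::-1],(800,600)))
print([np.round(proj("wrist",P,T)*1.5625).tolist() for P in(tcp(t,133,0,0),tcp(t,127,0,0),tcp(t,106,0,0))],frc(t),telemetry.read_t())
```

```text
Traceback (most recent call last):
workcell.MotionError: the arm cannot follow that straight line within its joint ranges
```

Run:
```python
from h import *
t=.615;a=.92
print(telemetry.read_gripper_width())
arm.move_linear(tcp(t,122.5,a,depth=0,back=35),feed=80,rotation=quat(a))
T=wristT(); im=cams.capture("wrist")
cv2.imwrite("pics/w5.png",cv2.resize(im[:,:,::-1],(800,600)))
print([np.round(proj("wrist",P,T)*1.5625).tolist() for P in(tcp(t,133,0,0),tcp(t,127,0,0),tcp(t,106,0,0))],frc(t),telemetry.read_t())
```

```text
1.0015815605101903
[[395.0, 355.0], [395.0, 346.0], [395.0, 317.0]] [-0.3 -0.4 -0.5] 17.6167
```

View pics/w5.png

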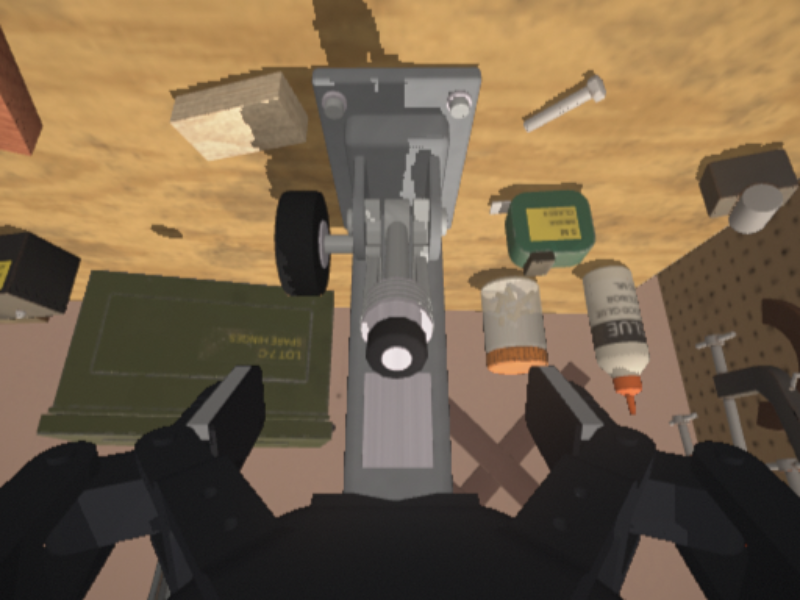

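The cap's end face is at (397,357), against a prediction of (395,355), so the lever is at about 0.61. Now I'll pinch the cap and pull, feeling for the stop.

Run:
```python
from h import *
t=.615;a=.92;r=122.5
arm.move_linear(tcp(t,r,a,depth=0),feed=80)
eoat.set_gripper(0.0); print("grip",telemetry.read_gripper_width()*85,telemetry.read_grip_force(),frc(t),telemetry.read_t())
while t<1.0:
    t+=.015; a=.92+(t-.615)*.8
    arm.move_linear(tcp(t,r,a,depth=0),feed=14,rotation=quat(a)); f=frc(t); print(round(t,3),f)
    if f[1]<-16: break
print(telemetry.read_t(),telemetry.read_gripper_width()*85)
im=cams.capture("side")[165:275,225:335];cv2.imwrite("pics/s6.png",cv2.resize(im[:,:,::-1],(550,550)))
```

```text
grip 22.76806916428214 58.47696840763092 [5.5 1.1 3. ] 18.8167
0.63 [ 6.8 -0.8  2.5]
0.645 [ 7.3 -0.3  2.5]
0.66 [ 8.2 -1.5  3.8]
0.675 [ 9.1 -0.4  2.8]
0.69 [ 9.6 -1.7  3.2]
0.705 [ 9.4 -1.4  4.5]
0.72 [10.2 -1.4  2.8]
0.735 [11.7 -1.4  3.8]
0.75 [11.6 -1.9  3.5]
0.765 [11.4 -2.2  3.6]
0.78 [13.  -2.   2.5]
0.795 [11.9 -1.6  3.1]
0.81 [11.6 -1.9  3.7]
0.825 [12.6 -2.   2.2]
0.84 [13.3 -2.   2.6]
0.855 [14.  -2.2  1.7]
0.87 [14.2 -2.2  2.5]
0.885 [12.9 -2.   2.8]
0.9 [13.7 -3.   1.8]
0.915 [14.4 -1.3  1.9]
0.93 [13.5 -1.6  2.3]Traceback (most recent call last):
  File "<stdin>", line 7, in <module>
workcell.MotionError: the arm cannot follow that straight line within its joint ranges
```

Run:
```python
from h import *
t=.93;r=122.5
im=cams.capture("side")[165:275,225:335];cv2.imwrite("pics/s6.png",cv2.resize(im[:,:,::-1],(550,550)))
a=1.17
while t<1.03:
    t+=.01; a=max(.96,a-.06); r=min(123.3,r+.3)
    arm.move_linear(tcp(t,r,a,depth=0),feed=14,rotation=quat(a)); f=frc(t); print(round(t,3),round(a,2),f)
    if f[1]<-16: break
print(telemetry.read_t(),telemetry.read_gripper_width()*85,telemetry.read_eef_pos(),tcp(t,r,a,0))
im=cams.capture("side")[165:275,225:335];cv2.imwrite("pics/s7.png",np.hstack([cv2.imread("pics/s6.png")[:,150:],cv2.resize(im[:,:,::-1],(550,550))[:,150:]]))
```

```text
0.94 1.11 [ 7.4 -1.9  2.8]
0.95 1.05 [ 0.6 -2.5  5.5]
0.96 0.99 [-5.9 -0.4  4.6]
0.97 0.96 [-3.9 -1.1  6. ]
0.98 0.96 [-2.6 -2.   5.6]
0.99 0.96 [-1.  -2.2  4.7]
1.0 0.96 [-1.3 -2.   5.3]
1.01 0.96 [-0.6 -3.6  5.2]
1.02 0.96 [ 1.2 -4.4  5.6]
1.03 0.96 [ 3.5 -6.6  3.4]
27.3667 23.23567116244466 [535.31200469  80.22526166 135.49559101] [533.3026453   80.06842914 133.47716358]
```

View pics/s7.png

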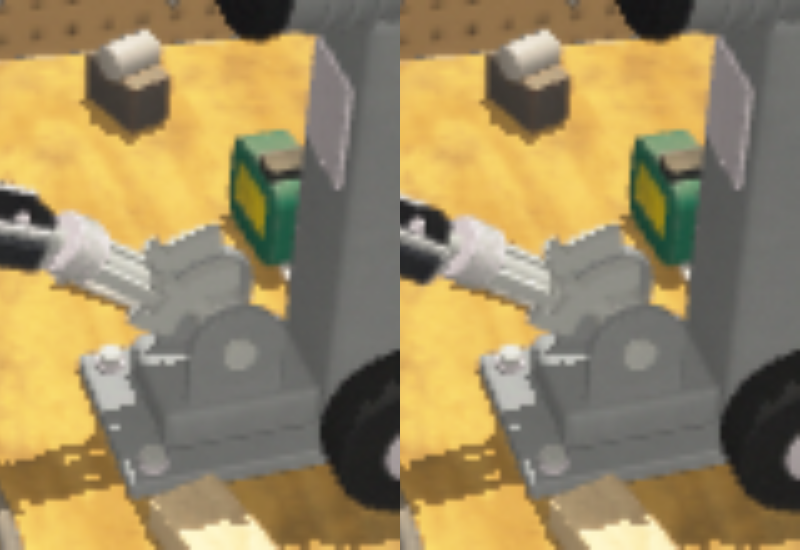

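Run:
```python
from h import *
def at(px):
    o,d=ray("side",px); P=o+d*((O-o)@ey)/(d@ey); r=P-H; return np.round([np.hypot(r@ex,r[2]),np.arctan2(-r@ex,r[2])],3)
im=cv2.imread("pics/s7.png")
for nm,dx in(("before",0),("after",400)):
    sub=im[:,dx:dx+400]; hsv=cv2.cvtColor(sub,cv2.COLOR_BGR2HSV)
    m=((hsv[...,1]<50)&(hsv[...,2]>140)).astype(np.uint8); m[:190]=0;m[320:]=0;m[:,150:]=0;m[:,:44]=0
    n,l,s,c=cv2.connectedComponentsWithStats(m); k=1+np.argmax(s[1:,4]); print(nm,s[k],c[k],at((255+c[k][0]/5,165+c[k][1]/5)))
print("boss",at((255+239/5,165+353/5)))
for th in(.8,.9,.97,1.0):
    print(th,[((proj("side",tcp(th,r,0,0))-[255,165])*5).round().tolist() for r in(90,100,110)])
c=np.hstack([im[190:330,30:230],im[190:330,430:630]]);cv2.imwrite("pics/s8.png",cv2.resize(c,(800,280)))
```

```text
before [  44  212  106  108 6199] [ 98.5775125  261.13292467] [84.055  0.938]
after [  44  217  106  103 5934] [ 97.33114257 264.11830131] [83.468  0.959]
boss [30.064 -2.806]
0.8 [[106.0, 240.0], [92.0, 231.0], [78.0, 222.0]]
0.9 [[94.0, 252.0], [78.0, 245.0], [63.0, 238.0]]
0.97 [[86.0, 261.0], [70.0, 255.0], [54.0, 249.0]]
1.0 [[83.0, 265.0], [66.0, 260.0], [50.0, 254.0]]
```

View pics/s8.png

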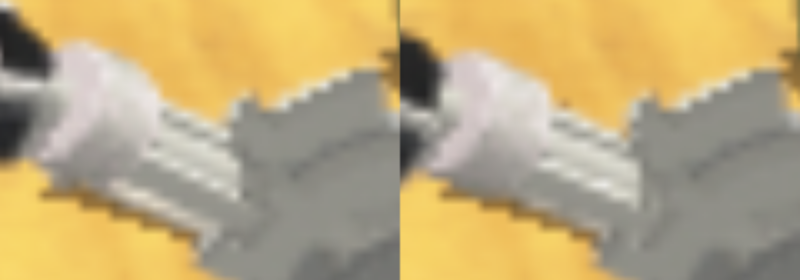

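The two readings fit a lever at about 0.95 that is just reaching its stop. I'll pull on gently until the force rises, then test backwards.

Run:
```python
from h import *
r=123.3;a=.96
def real():
    p=np.array(telemetry.read_eef_pos())-H; return round(float(np.arctan2(-p@ex,p[2])),3),round(float(np.hypot(p@ex,p[2])),1)
arm.wait(.1); print(frc(1.03),real())
t=1.03
while t<1.1:
    t+=.015
    arm.move_linear(tcp(t,r,a,depth=0),feed=25); f=frc(t); print(round(t,3),f,real())
    if f[1]<-15: break
print(telemetry.read_t())
while t>.93:
    t-=.03
    arm.move_linear(tcp(t,r,a,depth=0),feed=25); f=frc(t); print(round(t,3),f,real())
    if f[1]>12: break
print(telemetry.read_t())
```

```text
[ 2.7 -5.9  4.7] (1.007, 122.6)
1.045 [ 4.5 -7.4  4.4] (1.014, 122.7)
1.06 [-0.5 -6.6  5.4] (1.033, 122.2)
1.075 [ 1.8 -9.2  4.7] (1.041, 122.3)
1.09 [  5.8 -11.7   5.2] (1.047, 122.2)
1.105 [  8.1 -13.1   4.5] (1.053, 122.2)
28.7667
1.075 [ 2.7 -9.   4.7] (1.039, 122.2)
1.045 [-3.3 -5.3  5.6] (1.028, 122.3)
1.015 [-8.6  0.   5.9] (1.018, 122.3)
0.985 [-12.6   2.7   6.4] (1.002, 122.2)
0.955 [-14.5   3.    5.6] (0.978, 122.1)
0.925 [-16.    3.5   6.7] (0.954, 121.9)
30.5667
```

Run:
```python
from h import *
r=124.3;a=.96
def real():
    p=np.array(telemetry.read_eef_pos())-H; return round(float(np.arctan2(-p@ex,p[2])),3),round(float(np.hypot(p@ex,p[2])),1)
t=.925; r=121.5
while t>.83:
    t-=.02
    arm.move_linear(tcp(t,r,a,depth=0),feed=30); f=frc(t); print(round(t,3),f,real())
    if f[1]>9: break
print(telemetry.read_t())
```

```text
0.905 [2.5 3.7 8.7] (0.946, 121.7)
0.885 [1.9 6.4 9.2] (0.939, 121.7)
0.865 [1.6 8.2 8.6] (0.933, 121.7)
0.845 [ 1.8 10.2  8.8] (0.927, 121.6)
31.5667
```

Resistance now rises in both directions, with about 0.06 rad of play between, so the lever is locked. I'll release, retreat and check the collar in the side image numerically.

Run:
```python
from h import *
a=.96
arm.move_linear(tcp(.96,122,a,depth=0),feed=40); print(frc(.96))
eoat.set_gripper(1.0); print(telemetry.read_gripper_width())
for b in(70,50,35):
    try: arm.move_linear(tcp(.96,122,a,depth=0,back=b),feed=100); print("back",b); break
    except arm.MotionError as e: print(e)
arm.wait(.1); print(telemetry.read_t(),frc(.96),telemetry.read_eef_pos())
T=wristT()
for n in("side","wrist"):
    im=cams.capture(n); cv2.imwrite(f"pics/{n}9.png",im[:,:,::-1]); hsv=cv2.cvtColor(im,cv2.COLOR_RGB2HSV)
    for th in(.90,.94,.98):
        row=[]
        for rr in range(84,142,3):
            p=proj(n,tcp(th,rr,0,0),T if n=="wrist" else None); row.append(int(cv2.getRectSubPix(hsv[...,2],(1,1),tuple(map(float,p)))[0,0]))
        print(n,th,row)
    if n=="side":
        m=(hsv[...,2]<60).astype(np.uint8); k,l,s,c=cv2.connectedComponentsWithStats(m)
        p=proj(n,tcp(.94,127,0,0)); print("pred cap",p,[(s[i].tolist(),c[i].round(1).tolist()) for i in range(1,k) if np.hypot(*(c[i]-p))<25 and s[i,4]>8])
```

```text
[0.2 1.9 7.2]
0.992843007389816
back 70
33.6417 [-0.5  0.   0.5] [482.01364302  80.66593041 179.82508372]
side 0.9 [192, 192, 193, 198, 193, 189, 209, 213, 210, 191, 167, 109, 50, 34, 34, 40, 101, 209, 210, 160]
side 0.94 [185, 178, 175, 172, 172, 171, 207, 212, 191, 151, 128, 65, 32, 30, 32, 34, 104, 186, 153, 135]
side 0.98 [162, 153, 159, 157, 153, 166, 201, 211, 176, 139, 128, 62, 29, 27, 29, 33, 34, 27, 122, 224]
pred cap [261.03274725 211.48367148] [([257, 205, 9, 11, 53], [261.7, 210.2])]
wrist 0.9 [51, 36, 37, 39, 42, 45, 43, 39, 40, 53, 128, 202, 201, 200, 200, 200, 200, 200, 191, 184]
wrist 0.94 [150, 147, 125, 74, 38, 35, 37, 40, 43, 45, 43, 40, 39, 48, 108, 193, 202, 200, 200, 200]
wrist 0.98 [151, 151, 151, 151, 150, 151, 139, 104, 61, 37, 36, 38, 40, 43, 45, 43, 41, 39, 41, 77]
```

```bash
python3 -c "
from workcell import arm
print(arm.hand_in())"
```

```text
the job is handed in; nothing more can be done
None
```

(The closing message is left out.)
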